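# Open a left-hand screw press and take out the mended power strip

## Robot

A 6-joint arm with a two-finger parallel gripper is mounted at the origin on the work surface; the furniture and walls round the work are solid. World frame = base frame: x ahead of the robot, y to its left, z up, the work surface at z = 0. Lengths are in m, angles in rad, forces in N, time in s.
With the tool pointing down it reaches from about 0.325 to 0.9 m from the base axis. Payload 6.1 kg.
Tool frame: the origin (TCP) lies midway between the tips of the shut fingers; the grasp point (between the pads) lies 19 mm behind it; z points along the fingers, y is the line along which they close (so a half turn about z gives the same grasp; the last joint's range is limited). The gripper opens to 87 mm and grips with 3 to 60 N. Pads are 19 mm wide; open, the fingers measure 117 mm over their backs; the gripper's body (75 mm by 190 mm) begins 51 mm behind the grasp point.
Start: joints at [1.123, 0.22, 1.526, -0, 1.395, -0.126], TCP at [0.198, 0.593, 0.223] pointing down, gripper open.
Joint ranges: [-2.98, 2.98], [-0.91, 2.08], [0.09, 2.57], [-1.24, 4.39], [0.2, 2.65], [-2.68, 2.68]. Speed limits (rad/s): [2.57, 2.57, 3.01, 3.14, 3.14, 3.14].

## Interface

Orientations are given as a unit quaternion [w, x, y, z].
In Python, from rig import * gives the robot as it stands.
- The arm moves only by the tool play_rows, never from a script. Its argument "deltas" is a list of rows, each a list of 3 entries, a list of its own where there are three numbers: the turn, a rotation vector about the tool's x, y, z normalised to -1 to 1, where 1 is 180 degrees, then the shift along the tool's x, y, z normalised to -1 to 1, where 1 is 100 mm, then the closure, from -1 (fully open) to 1 (shut). In form: [[[wx, wy, wz], [tx, ty, tz], jaw], ...]. A call has 1 to 10 rows; each row is the pose to reach, as a shift and turn from the pose commanded when the call began, along the tool's axes at that moment, turning the shorter way round; what a row does not reach only later rows make up. A row lasts 1/12 s, in which the tool goes at most 41.7 mm and 7.16 degrees, less where a joint would pass 70% of its speed; a pose out of reach is approached as far as the arm can. A call with a number of a shift or a turn outside -1 to 1 is refused whole. A call with a gripper value outside its range is refused whole. The fingers move at their own pace and stop on an object; "newtons" is the grip in N (left out, the last holds). Time passes only in rows, so rows that repeat a pose let the fingers close. It gives the time, the measured TCP pose, the force, the opening and the grip force at its end, in the units of the state.
- get_state(): the state, without advancing time (a new reading comes with each control period).
- snapshot(name): name is "side" or "top" or "wrist"; returns a dict with "color" (400x640x3 uint8, blue, green, red), "intrinsics" (3x3 intrinsics, pixels), "R" (3x3) and "t" (3): a world point X has camera coordinates R X + t; the wrist camera has in their place "mount" (4x4, takes a point from camera to tool coordinates, whose origin is the TCP and whose axes are the flange's). Camera axes: x right, y down, z forward; pixel columns grow to the right and rows downward; lengths in m; the calibration is good to about 2 mm. A picture is of the moment at which its call begins: read the wrist's pose just before it. There is no depth.
- sign_off(): hands the job in; it is judged then, once.
Trained networks look in the newest picture that a camera, given by its name, has taken for a name from the list of things; names that differ only in an ending like _2 or _b are one class to them, and where a whole thing is asked for, a point or a joint stands for the part that bears it (a point fixed in the world has none). Each returns a list of dicts, best first, with "confidence" (0 to 1); they miss things now and then, are a little off and sometimes report something else, mostly with a low value. They report only what shows in the picture. A call takes as long as a camera call.
- find_in(camera, target): "centre" ([x, y, z] in m, in the coordinates of the camera as it stood for that picture, good to about 4 mm: the middle of the surface that is visible of it).
- masks_of(camera, target): "region" (400x640 bool, what is visible of it).
- pinpoint(camera, target): "centre" ([x, y, z] in m, in the coordinates of the camera as it stood for that picture, good to about 4 mm: a listed point, or the origin of a listed thing).
The state is a dict: "time_s": time; "qpos": joint angles; "joint_velocities": joint speeds; "tau": joint torques, N m; "eef_pos": TCP position; "tool_rot": TCP orientation; "ft_force": force on the tool from outside, world axes, zero at the start; "ft_torque": the same for the moment, N m; "gripper_width": opening from 0.0 (shut) to 1.0 (fully open); "grip_force": force on a finger pad.
Only numpy, scipy, OpenCV 4.12 (cv2) and the standard library are available. Lean on these libraries where they do the work, as an engineer would, in place of code of your own. Each camera call takes 0.05 s, during which the arm holds its last target. There are 200 camera calls.

## Task

The mended power strip is still clamped in the blue screw press, whose screw has a left-hand thread: it loosens clockwise seen from above. Feel gently for the way it gives, turn the red handle clockwise until it comes up firmly against its stop without ever straining it, and only then take the strip out and lay it gently on the cork mat, flat, right way up, lengthwise and wholly on the mat. Leave the press open and leave the glue bottle and the small carton where they are.

Things in the scene. Friction and masses are not known exactly. Their poses are not given: they have to be found in the camera images.
- press: Blue steel screw press, fixed. Origin: on the bench under the screw axis; z up, mouth towards -x. Base plate 12 mm thick, 76 mm wide, x = -175 to +40 mm (124 mm wide for x = -36 to +40). Two columns, 26 mm in x, 18 mm wide at y = +-49 mm (80 mm clear between), carry a beam 34 mm deep in x, z = 75 to 97 mm.
- handle_grip (a point): Middle of the red wing handle, on the screw axis. The handle is an upright bar 67 mm long over its rounded ends (along this point's x), 12 mm thick (y), 24 mm high (z, 12 mm above and below this point). It lies 133 mm above the bench when tight and rises 4 mm per rad of clockwise turn. One grasp turns it at most about 1.5 rad: let go and take it again.
- handle (a joint): Wind-up of the springy torque sleeve between handle and screw, rad: 2 N m per rad; positive when the handle is pushed clockwise seen from above, near 0 when let go. About 0.05 turning freely; at a stop it grows with the hand's turn. Firmly against the stop: over 0.08 (0.16 N m) for 0.1 s; straining: over 0.18 (0.36 N m) either way.
- strip: White power strip, loose, about 0.35 kg: 53 mm wide (x), 205 mm long (y) with a cable stub at the -y end, 34 mm high, red switch 39 mm high at y = -52 mm. Origin: centre of its underside, z up. It lies on the press's base plate (12 mm above the bench), its +y end (103 mm from the origin) under the shoe, the rest out of the mouth towards the press's -x.
- mat: Cork mat fixed to the bench, 270 mm long (its x), 140 mm wide (its y), 4 mm thick. Origin: centre of its underside. Nothing lies on it.
- glue: White glue bottle with a red tip, 28x34x108 mm, standing loose on the bench. Origin: centre of its underside. To be left alone.
- card_box: Small white and yellow carton, 88x62x22 mm, lying loose on the bench. Origin: centre of its underside. To be left alone.
- boss (a point): Top centre of the round boss on the press's beam, on the screw axis: radius 31 mm, 114 mm above the bench. The handle's underside is 7 mm above it when tight. Inside, unseen, is the screw's stop: clockwise the screw runs freely (about 0.08 N m friction; it stays where left) for 1.6 to 2.7 rad, different each time, then meets the solid stop. Anticlockwise it gives at most 0.1 rad.
- shoe_face (a point): Centre of the underside of the sprung round shoe (radius 12.5 mm) on the screw axis, which presses with about 8 N on the end of the strip, 46 mm above the bench. It leaves the strip after about 0.75 rad of clockwise turn and then rises with the screw.
- cable_end (a point): Point at the underside of the strip's cable-stub end, in the middle of its width (strip y = -102.5 mm).
- plain_end (a point): Point at the underside of the strip's other end, the one clamped at the start, in the middle of its width (strip y = +102.5 mm).

How it is judged:
On the way, in this order (a step that is already met when the one before it is completed fails the run):
1. the handle is turned clockwise (the screw risen by over 6 mm) and brought firmly against its stop (z of handle_grip in the frame of press above 0.139 m and value of joint handle above 0.08 rad), for 0.1 s.
2. the strip is carried clear of the press (horizontal distance between strip and press above 0.15 m), for 0.1 s.
At the end, for the whole second after the job is handed in: The strip rests flat (within 0.06 rad), right way up and wholly on the mat: both its ends within the mat's length (2 mm over allowed) and 45 mm of its long centre line, either way round; still and let go; the press still open (handle over 6 mm above where it stood when tight) (x of cable_end in the frame of mat between -0.137 and 0.137 m and y of cable_end in the frame of mat between -0.045 and 0.045 m and x of plain_end in the frame of mat between -0.137 and 0.137 m and y of plain_end in the frame of mat between -0.045 and 0.045 m and z of strip in the frame of mat below 0.008 m and angle between strip's own z axis and vertical below 0.06 rad and linear speed of strip below 0.02 m/s and z of handle_grip in the frame of press above 0.139 m); the robot touches nothing.
It fails at once if the handle is strained: more than 0.36 N m (0.18 rad of wind-up), either way (value of joint handle above 0.18 rad or value of joint handle below -0.18 rad).
It fails at once if the strip is dragged over 15 mm while still clamped (distance of strip from where it was at the start of the episode above 0.015 m and z of handle_grip in the frame of press below 0.136 m).
It fails at once if the strip is dropped or slammed down (over 0.6 m/s close to the bench) (linear speed of strip above 0.6 m/s and height (world z) of strip below 0.03 m).
It fails at once if the glue bottle is moved over 20 mm or tipped (distance of glue from where it was at the start of the episode above 0.02 m or angle between glue's own z axis and vertical above 0.3 rad).
It fails at once if the carton is moved over 20 mm (distance of card_box from where it was at the start of the episode above 0.02 m).
It also fails if it takes over 72 s, if anything falls off the work surface, if the arm or the gripper's body presses on something with over 40 N, if the wrist force passes 120 N, or if a joint passes its speed limit or range.

## Working session

There is one attempt and no reset: what is moved stays moved. The work goes in short steps, Python scripts to look and compute and a tool call to move; the robot and the scene stay as the last step left them, time stands still between calls to the robot, and variables do not carry over. Pictures are saved under pics/ and viewed, at most 10 in all, crops included, and the job is handed in when it is done.

Besides the shell and the picture viewer there is one more tool, called after "Emit:" by a JSON object that holds its "fn" and its "kwargs", one argument or row to a line. play_rows: Moves the arm, as the interface text tells. Scaled input: -1 to 1 covers 100 mm each way for a shift and 180 degrees each way for a turn. Its arguments: {"type":"object","properties":{"deltas":{"type":"array","items":{"type":"array"}},"newtons":{"type":"number"}},"required":["deltas"]}

```bash
mkdir -p pics; cat > h.py <<'E'
from rig import *
import numpy as np, cv2
from scipy.spatial.transform import Rotation as Ro
def rot(q): return Ro.from_quat([q[1],q[2],q[3],q[0]])
def pts(cam,names,save=None):
    s=get_state(); im=snapshot(cam)
    if save: cv2.imwrite('pics/'+save,im['color'])
    out={}
    for n in names:
        r=pinpoint(cam,n)
        if not r: print(cam,n,'none'); continue
        c=np.array(r[0]['centre'])
        if cam=='wrist':
            M=np.array(im['mount']); p=M[:3,:3]@c+M[:3,3]; w=rot(s['tool_rot']).apply(p)+s['eef_pos']
        else: w=np.array(im['R']).T@(c-np.array(im['t']))
        out[n]=w; print(cam,n,np.round(w,4),round(r[0]['confidence'],2))
    return out,im
E
python3 - <<'E'
from h import *
s=get_state(); print(s)
N=['press','handle_grip','boss','strip','cable_end','plain_end','mat','glue','card_box','shoe_face']
for c in ('side','top'): pts(c,N,c+'0.png')
print(get_state()['time_s'])
E
```

```text
{'time_s': 0.0, 'qpos': array([ 1.12291739e+00,  2.21240957e-01,  1.52763789e+00,  3.12711497e-05,
        1.39468259e+00, -1.26105290e-01]), 'joint_velocities': array([ 0.00026582,  0.0013363 ,  0.00246253,  0.00052231, -0.00077661,
        0.00028177]), 'tau': array([ 1.17093680e-05, -4.94605207e+01, -3.87383330e+01,  7.00497860e-02,
        5.70800551e-02, -1.57014574e-04]), 'eef_pos': array([0.19737835, 0.59235252, 0.2214139 ]), 'tool_rot': array([-2.93411717e-04,  1.60196280e-01,  9.87084689e-01, -9.39772242e-04]), 'ft_force': array([ 0.66373411, -0.36664545,  0.34245628]), 'ft_torque': array([-0.01033835, -0.03241791, -0.01260383]), 'grip_force': 0.0, 'gripper_width': 0.9993413684457437}
side press [0.6353 0.2126 0.0018] 0.82
side handle_grip [0.6364 0.2095 0.1347] 0.54
side boss [0.6339 0.2119 0.1175] 0.73
side strip [0.5464 0.2173 0.0081] 0.57
side cable_end [0.4491 0.2346 0.0075] 0.82
side plain_end [0.6545 0.2007 0.0137] 0.93
side mat [ 4.853e-01  4.506e-01 -3.000e-04] 0.95
side glue [0.7351 0.3159 0.0011] 0.8
side card_box [ 6.454e-01 -2.110e-02 -4.000e-04] 0.6
side shoe_face none
top press [ 0.6314  0.2112 -0.0012] 0.82
top handle_grip [0.6355 0.2132 0.1303] 0.47
top boss [0.6334 0.2096 0.1126] 0.77
top strip [0.548  0.2156 0.0137] 0.76
top cable_end [0.4466 0.2407 0.0088] 0.67
top plain_end none
top mat [ 0.484   0.4469 -0.0039] 0.67
top glue [7.357e-01 3.160e-01 3.000e-04] 0.6
top card_box [ 0.6418 -0.0199 -0.0018] 0.8
top shoe_face none
1.1
```

View pics/top0.png

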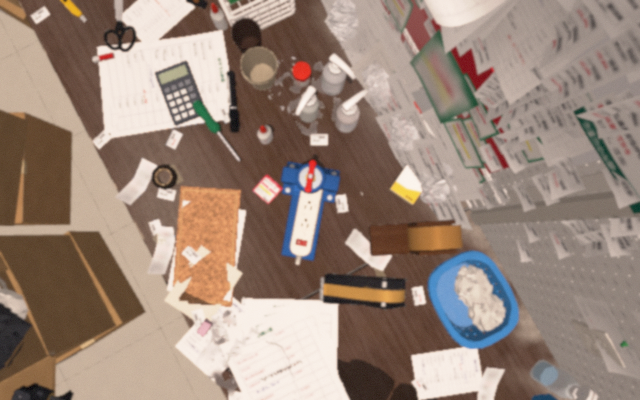

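```bash
python3 - <<'E'
from h import *
im=snapshot('top')
R=np.array(im['R']);t=np.array(im['t']);K=np.array(im['intrinsics'])
for n,z in (('handle_grip',.145),('strip',.046),('mat',.004),('press',.1),('card_box',.022)):
    r=masks_of('top',n)
    if not r: print(n,'none');continue
    m=r[0]['region']; 
    v,u=np.nonzero(m)
    d=np.stack([u,v,np.ones_like(u)],1)@np.linalg.inv(K).T@R; c=-R.T@t
    P=c+d*((z-c[2])/d[:,2])[:,None]
    xy=P[:,:2]; rect=cv2.minAreaRect(xy.astype(np.float32)*1000)
    w,V=np.linalg.eigh(np.cov(xy.T)); a=V[:,1]
    print(n,m.sum(),np.round(xy.mean(0),4),'rect',rect,'axis deg',np.degrees(np.arctan2(a[1],a[0])))
E
```

```text
handle_grip 200 [0.6326 0.2105] rect ((632.3771362304688, 210.43499755859375), (13.430903434753418, 64.46047973632812), 81.518310546875) axis deg 171.5818426311634
strip 1390 [0.538  0.2204] rect ((534.0277099609375, 220.57608032226562), (50.519771575927734, 168.4471893310547), 81.11109161376953) axis deg 169.67769960171617
mat 6949 [0.4835 0.4468] rect ((484.2897644042969, 447.1142272949219), (142.05746459960938, 270.9734191894531), 87.3419418334961) axis deg 177.78424539652843
press 2460 [0.5987 0.2169] rect ((568.1593627929688, 208.7499237060547), (208.8647918701172, 120.66621398925781), 1.2553304433822632) axis deg 168.7578387926352
card_box 717 [ 0.6307 -0.0092] rect ((633.0756225585938, -13.506599426269531), (64.42720794677734, 68.63939666748047), 56.48185348510742) axis deg -166.90271685753515
```

The top view shows the press with its red handle near (311,175) and the strip running down to (298,260). The empty mat is at (208,245), the carton at (406,184), and the glue bottle at about (265,132). I'm moving over towards the handle at the current height.

Emit:
{"fn": "play_rows", "kwargs": {
  "deltas": [
    [[0,0,0],[-0.35,-0.15,0],-1],
    [[0,0,0],[-0.7,-0.29,0],-1],
    [[0,0,0],[-1,-0.42,0],-1],
    [[0,0,0],[-1,-0.42,0],-1]
  ]
}}

```text
time_s: 1.73
eef_pos: [0.2832, 0.5182, 0.2225]
tool_rot: [0.001, 0.162, 0.987, -0.001]
ft_force: [-0.4, 0.0, -0.3]
gripper_width: 1.003
grip_force: 0.0
```

Emit:
{"fn": "play_rows", "kwargs": {
  "deltas": [
    [[0,0,0],[-0.35,-0.15,0],-1],
    [[0,0,0],[-0.7,-0.29,0],-1],
    [[0,0,0],[-1,-0.42,0],-1],
    [[0,0,0],[-1,-0.42,0],-1]
  ]
}}

```text
time_s: 2.07
eef_pos: [0.3648, 0.4467, 0.2227]
tool_rot: [0.001, 0.162, 0.987, -0.001]
ft_force: [0.7, 0.1, -0.0]
gripper_width: 1.001
grip_force: 0.0
```

Emit:
{"fn": "play_rows", "kwargs": {
  "deltas": [
    [[0,0,0],[-0.35,-0.15,0],-1],
    [[0,0,0],[-0.7,-0.29,0],-1],
    [[0,0,0],[-1,-0.42,0],-1],
    [[0,0,0],[-1,-0.42,0],-1]
  ]
}}

```text
time_s: 2.4
eef_pos: [0.4461, 0.3753, 0.2226]
tool_rot: [0.001, 0.162, 0.987, -0.001]
ft_force: [-0.2, 0.5, 0.5]
gripper_width: 1.0
grip_force: 0.0
```

Emit:
{"fn": "play_rows", "kwargs": {
  "deltas": [
    [[0,0,0],[-0.35,-0.15,0],-1],
    [[0,0,0],[-0.7,-0.29,0],-1],
    [[0,0,0],[-1,-0.42,0],-1],
    [[0,0,0],[-1,-0.42,0],-1]
  ]
}}

```text
time_s: 2.73
eef_pos: [0.5276, 0.3038, 0.2226]
tool_rot: [0.001, 0.162, 0.987, -0.001]
ft_force: [-0.6, -0.1, 0.8]
gripper_width: 0.996
grip_force: 0.0
```

Emit:
{"fn": "play_rows", "kwargs": {
  "deltas": [
    [[0,0,0],[-0.35,-0.15,0],-1],
    [[0,0,-0.03],[-0.7,-0.29,0],-1],
    [[0,0,-0.05],[-1,-0.42,0],-1],
    [[0,0,-0.05],[-1,-0.42,0],-1],
    [[0,0,-0.05],[-1,-0.42,0],-1]
  ]
}}

```text
time_s: 3.15
eef_pos: [0.606, 0.2352, 0.2221]
tool_rot: [-0.0, 0.084, 0.996, 0.0]
ft_force: [0.7, 0.2, 0.7]
gripper_width: 0.998
grip_force: 0.0
```

```bash
cat >> h.py <<'E'
def need(xyz=None,yaw=None):
    "shift/turn from the measured pose in tool axes, units of the moves; yaw = world angle of tool y, tool down"
    s=get_state(); r=rot(s['tool_rot']); y=r.as_matrix()[:,1]
    print('t',round(s['time_s'],2),'pos',np.round(s['eef_pos'],4),'yaw',round(np.degrees(np.arctan2(y[1],y[0])),2),'w',round(s['gripper_width'],3),'F',np.round(s['ft_force'],1),'M',np.round(s['ft_torque'],3),'q6',round(s['qpos'][5],2))
    if xyz is not None: print(' shift',np.round(r.inv().apply(np.array(xyz)-s['eef_pos'])/.1,3))
    if yaw is not None:
        a=np.radians(yaw); Y=np.array([np.cos(a),np.sin(a),0]); Z=np.array([0,0,-1.]); T=Ro.from_matrix(np.stack([np.cross(Y,Z),Y,Z],1))
        print(' turn',np.round((r.inv()*T).as_rotvec()/np.pi,4))
E
python3 - <<'E'
from h import *
pts('wrist',['handle_grip','boss','press','plain_end','strip'],'w1.png')
im=snapshot('wrist');s=get_state()
K=np.array(im['intrinsics']);M=np.array(im['mount']);R=rot(s['tool_rot']).as_matrix()
m=masks_of('wrist','handle_grip')[0]['region'];v,u=np.nonzero(m)
d=np.stack([u,v,np.ones_like(u)],1)@np.linalg.inv(K).T@(R@M[:3,:3]).T;c=R@M[:3,3]+s['eef_pos']
P=c+d*((.145-c[2])/d[:,2])[:,None]
print(c,P[:,:2].mean(0),cv2.minAreaRect((P[:,:2]*1000).astype(np.float32)))
need((.634,.211,.2214),81)
E
```

```text
wrist handle_grip [0.6376 0.2108 0.1316] 0.89
wrist boss [0.6395 0.2113 0.1099] 0.59
wrist press [ 0.6387  0.2109 -0.0031] 0.94
wrist plain_end none
wrist strip [0.5493 0.2212 0.0103] 0.84
[0.52719935 0.24978815 0.38530308] [0.62825804 0.21339065] ((628.7538452148438, 213.19454956054688), (14.907094955444336, 63.8434944152832), 81.60453796386719)
t 3.55 pos [0.605  0.2365 0.2228] yaw 80.63 w 1.001 F [ 0.1  0.2 -1.4] M [0.027 0.003 0.055] q6 -1.16
 shift [-0.328 -0.204  0.014]
 turn [ 0.0001  0.0001 -0.0021]
```

View pics/w1.png

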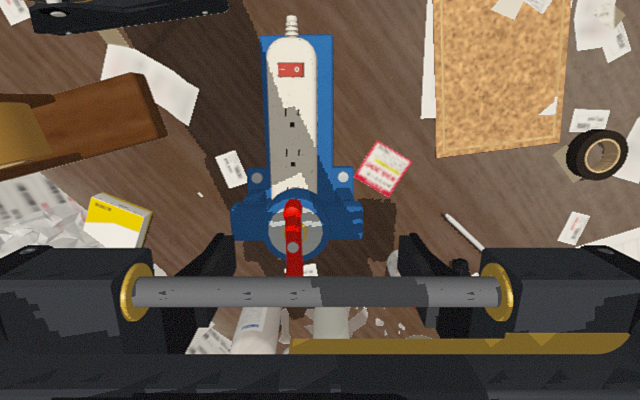

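The wrist view shows the handle free and upright near (293,215–275), in line with the strip, with nothing near the fingers. The networks and masks put the screw axis at about (0.6357, 0.2112), so I'm centring there and descending in two stages.

Emit:
{"fn": "play_rows", "kwargs": {
  "deltas": [
    [[0,0,-0.004],[-0.17,-0.1,0],-1],
    [[0,0,-0.004],[-0.344,-0.2,0],-1],
    [[0,0,-0.004],[-0.344,-0.2,0.25],-1],
    [[0,0,-0.004],[-0.344,-0.2,0.5],-1],
    [[0,0,-0.004],[-0.344,-0.2,0.5],-1]
  ]
}}

```text
time_s: 3.97
eef_pos: [0.633, 0.2095, 0.1666]
tool_rot: [-0.004, 0.076, 0.997, -0.001]
ft_force: [-1.2, 0.5, -2.5]
gripper_width: 1.002
grip_force: 0.0
```

```bash
python3 - <<'E'
from h import *
pts('wrist',['handle_grip','boss','press'])
pts('side',['handle_grip','boss','press'])
need((.6357,.2112,.121),81.5)
E
```

```text
wrist handle_grip [0.6352 0.2088 0.132 ] 0.68
wrist boss [0.6408 0.2152 0.1144] 0.66
wrist press none
side handle_grip [0.6363 0.2092 0.1343] 0.81
side boss [0.636  0.2108 0.1186] 0.64
side press none
t 4.37 pos [0.637  0.2106 0.1744] yaw 81.3 w 1.002 F [-0.2  0.2 -0.1] M [0.012 0.036 0.07 ] q6 -1.22
 shift [0.015 0.003 0.534]
 turn [ 0.0003  0.0008 -0.0011]
```

Emit:
{"fn": "play_rows", "kwargs": {
  "deltas": [
    [[0,0,0],[0.01,0,0.2],-1],
    [[0,0,0],[0.01,0,0.4],-1],
    [[0,0,0],[0.01,0,0.52],-1],
    [[0,0,0],[0.01,0,0.52],-1],
    [[0,0,0],[0.01,0,0.52],-1]
  ]
}}

```text
time_s: 4.78
eef_pos: [0.6348, 0.2103, 0.1201]
tool_rot: [-0.001, 0.076, 0.997, -0.0]
ft_force: [0.2, -0.2, -0.4]
gripper_width: 0.997
grip_force: 0.0
```

```bash
python3 - <<'E'
from h import *
need((.636,.2108,.121),81.5)
snapshot('side'); need()
E
```

```text
t 4.78 pos [0.6348 0.2103 0.1201] yaw 81.28 w 0.997 F [ 0.2 -0.2 -0.4] M [ 0.03  -0.026  0.025] q6 -1.22
 shift [-0.011  0.007 -0.009]
 turn [-0.0002 -0.0004 -0.0012]
t 4.83 pos [0.6357 0.2104 0.1213] yaw 81.28 w 1.002 F [ 0.7 -0.   0.4] M [-0.    -0.009 -0.018] q6 -1.22
```

Emit:
{"fn": "play_rows", "kwargs": {
  "deltas": [
    [[0,0,0],[0,0,0],0.2],
    [[0,0,0],[0,0,0],0.5],
    [[0,0,0],[0,0,0],0.7],
    [[0,0,0],[0,0,0],1],
    [[0,0,0],[0,0,0],1],
    [[0,0,0],[0,0,0],1]
  ],
  "newtons": 15
}}

```text
time_s: 5.33
eef_pos: [0.6354, 0.2103, 0.1208]
tool_rot: [0.0, 0.076, 0.997, 0.0]
ft_force: [1.0, -0.3, 0.9]
gripper_width: 0.631
grip_force: 0.0
```

Emit:
{"fn": "play_rows", "kwargs": {
  "deltas": [
    [[0,0,0],[0,0,0],1],
    [[0,0,0],[0,0,0],1],
    [[0,0,0],[0,0,0],1]
  ]
}}

```text
time_s: 5.58
eef_pos: [0.6352, 0.2103, 0.1205]
tool_rot: [-0.0, 0.076, 0.997, -0.0]
ft_force: [0.3, 0.5, -0.1]
gripper_width: 0.405
grip_force: 0.0
```

```bash
cat >> h.py <<'E'
def meas(n=4):
    "mean wrench over n readings"
    F=[];M=[];P=[]
    for _ in range(n): snapshot('side'); s=get_state(); F.append(s['ft_force']);M.append(s['ft_torque']);P.append(s['eef_pos'])
    print('F',np.round(np.mean(F,0),2),'M',np.round(np.mean(M,0),3),'sd',np.round(np.std(M,0),3),'P',np.round(np.mean(P,0),4),'grip',round(s['grip_force'],1))
    need()
E
python3 - <<'E'
from h import *
meas()
E
```

```text
F [ 0.03 -0.22  0.18] M [ 0.027  0.016 -0.007] sd [0.011 0.031 0.011] P [0.6352 0.2103 0.1205] grip 0.0
t 5.78 pos [0.6352 0.2103 0.1205] yaw 81.28 w 0.217 F [ 0.5 -1.2 -0.5] M [ 0.034  0.003 -0.014] q6 -1.22
```

Emit:
{"fn": "play_rows", "kwargs": {
  "deltas": [
    [[0,0,0],[0,0,0],1],
    [[0,0,0],[0,0,0],1],
    [[0,0,0],[0,0,0],1]
  ]
}}

```text
time_s: 6.03
eef_pos: [0.6353, 0.2111, 0.1206]
tool_rot: [0.0, 0.076, 0.997, 0.001]
ft_force: [0.7, 5.0, -0.7]
gripper_width: 0.137
grip_force: 15.0
```

```bash
python3 - <<'E'
from h import *
meas()
E
```

```text
F [ 1.41  4.9  -1.02] M [ 0.788 -0.189 -0.018] sd [0.047 0.05  0.039] P [0.6353 0.211  0.1205] grip 15.0
t 6.23 pos [0.6353 0.211  0.1206] yaw 81.3 w 0.135 F [ 1.2  4.9 -1.2] M [ 0.845 -0.243 -0.078] q6 -1.22
```

Emit:
{"fn": "play_rows", "kwargs": {
  "deltas": [
    [[0,0,0.01],[0,0.007,-0.001],1],
    [[0,0,0.025],[0,0.007,-0.003],1],
    [[0,0,0.04],[0,0.007,-0.005],1],
    [[0,0,0.055],[0,0.007,-0.007],1],
    [[0,0,0.07],[0,0.007,-0.009],1],
    [[0,0,0.08],[0,0.007,-0.01],1]
  ]
}}

```text
time_s: 6.73
eef_pos: [0.6353, 0.2111, 0.1214]
tool_rot: [-0.0, 0.201, 0.979, 0.0]
ft_force: [2.2, 3.6, -1.8]
gripper_width: 0.14
grip_force: 15.0
```

```bash
python3 - <<'E'
from h import *
meas()
E
```

```text
F [ 1.09  3.71 -1.38] M [ 0.613 -0.186  0.055] sd [0.031 0.018 0.03 ] P [0.6353 0.2112 0.1215] grip 15.0
t 6.93 pos [0.6353 0.2111 0.1214] yaw 66.95 w 0.135 F [-0.1  4.4 -2.1] M [ 0.635 -0.201  0.01 ] q6 -0.97
```

Emit:
{"fn": "play_rows", "kwargs": {
  "deltas": [
    [[0,0,0.015],[0,0.006,-0.002],1],
    [[0,0,0.035],[0,0.006,-0.004],1],
    [[0,0,0.06],[0,0.006,-0.008],1],
    [[0,0,0.085],[0,0.006,-0.011],1],
    [[0,0,0.11],[0,0.006,-0.014],1],
    [[0,0,0.135],[0,0.006,-0.017],1],
    [[0,0,0.155],[0,0.006,-0.02],1],
    [[0,0,0.17],[0,0.006,-0.022],1]
  ]
}}

```text
time_s: 7.6
eef_pos: [0.6354, 0.2113, 0.1235]
tool_rot: [-0.0, 0.453, 0.892, -0.0]
ft_force: [0.5, 2.4, -2.4]
gripper_width: 0.134
grip_force: 15.0
```

```bash
python3 - <<'E'
from h import *
meas(3)
E
```

```text
F [ 0.78  2.18 -2.09] M [ 0.362 -0.12   0.077] sd [0.039 0.017 0.043] P [0.6354 0.2113 0.1235] grip 15.0
t 7.75 pos [0.6354 0.2113 0.1235] yaw 36.39 w 0.133 F [ 1.5  2.  -1.9] M [ 0.315 -0.111  0.058] q6 -0.43
```

Emit:
{"fn": "play_rows", "kwargs": {
  "deltas": [
    [[0,0,0.015],[0.002,0.002,-0.001],1],
    [[0,0,0.035],[0.002,0.002,-0.003],1],
    [[0,0,0.06],[0.002,0.002,-0.006],1],
    [[0,0,0.085],[0.002,0.002,-0.009],1],
    [[0,0,0.11],[0.002,0.002,-0.012],1],
    [[0,0,0.135],[0.002,0.002,-0.015],1],
    [[0,0,0.155],[0.002,0.002,-0.018],1],
    [[0,0,0.17],[0.002,0.002,-0.02],1]
  ]
}}

```text
time_s: 8.42
eef_pos: [0.6355, 0.2114, 0.1256]
tool_rot: [0.0, 0.672, 0.741, -0.0]
ft_force: [1.1, 1.9, -2.8]
gripper_width: 0.138
grip_force: 15.0
```

```bash
python3 - <<'E'
from h import *
meas(3)
E
```

```text
F [ 0.92  0.63 -1.49] M [ 0.136 -0.005  0.063] sd [0.045 0.039 0.03 ] P [0.6355 0.2114 0.1256] grip 15.0
t 8.57 pos [0.6355 0.2114 0.1256] yaw 5.83 w 0.137 F [ 1.   1.  -1.9] M [0.101 0.044 0.022] q6 0.1
```

It turns freely at about 0.07 N m after 1.32 rad. The stop can't be nearer than 1.6 rad, so I'll go to about 1.54 rad and then feel for it in steps under 0.1 rad.

Emit:
{"fn": "play_rows", "kwargs": {
  "deltas": [
    [[0,0,0.02],[0,0.005,-0.002],1],
    [[0,0,0.04],[0,0.005,-0.004],1],
    [[0,0,0.055],[0,0.005,-0.006],1],
    [[0,0,0.068],[0,0.005,-0.008],1]
  ]
}}

```text
time_s: 8.9
eef_pos: [0.6356, 0.2115, 0.1264]
tool_rot: [-0.0, 0.746, 0.666, -0.001]
ft_force: [-1.0, 0.4, -0.5]
gripper_width: 0.134
grip_force: 15.0
```

```bash
python3 - <<'E'
from h import *
meas(4)
E
```

```text
F [-1.66  0.07 -0.15] M [-0.045  0.409  0.086] sd [0.047 0.058 0.021] P [0.6357 0.2115 0.1264] grip 15.0
t 9.1 pos [0.6357 0.2115 0.1264] yaw -6.4 w 0.137 F [-1.8 -0.4 -0.2] M [-0.107  0.485  0.074] q6 0.32
```

Emit:
{"fn": "play_rows", "kwargs": {
  "deltas": [
    [[0,0,0.01],[0,-0.003,-0.001],1],
    [[0,0,0.02],[0,-0.003,-0.002],1],
    [[0,0,0.03],[0,-0.003,-0.004],1],
    [[0,0,0.03],[0,-0.003,-0.004],1]
  ]
}}

```text
time_s: 9.43
eef_pos: [0.6357, 0.2115, 0.1268]
tool_rot: [0.0, 0.777, 0.63, -0.0]
ft_force: [-0.4, -1.3, -0.1]
gripper_width: 0.136
grip_force: 15.0
```

```bash
python3 - <<'E'
from h import *
meas(4)
E
```

```text
F [-1.3  -1.29 -0.39] M [-0.267  0.398  0.079] sd [0.06  0.02  0.023] P [0.6357 0.2116 0.1268] grip 15.0
t 9.63 pos [0.6357 0.2116 0.1268] yaw -11.88 w 0.138 F [-1.6 -1.8 -0.6] M [-0.37   0.42   0.094] q6 0.41
```

Emit:
{"fn": "play_rows", "kwargs": {
  "deltas": [
    [[0,0,0.01],[0,0,-0.001],1],
    [[0,0,0.02],[0,0,-0.002],1],
    [[0,0,0.03],[0,0,-0.004],1],
    [[0,0,0.03],[0,0,-0.004],1]
  ]
}}

```text
time_s: 9.97
eef_pos: [0.6357, 0.2116, 0.1272]
tool_rot: [0.0, 0.806, 0.592, -0.0]
ft_force: [-2.1, -1.2, -0.9]
gripper_width: 0.137
grip_force: 15.0
```

```bash
python3 - <<'E'
from h import *
meas(4)
E
```

```text
F [-1.78 -1.73 -0.55] M [-0.429  0.422  0.088] sd [0.02  0.034 0.041] P [0.6357 0.2116 0.1272] grip 15.0
t 10.17 pos [0.6357 0.2116 0.1272] yaw -17.29 w 0.14 F [-1.4 -2.  -0.2] M [-0.456  0.4    0.141] q6 0.51
```

Emit:
{"fn": "play_rows", "kwargs": {
  "deltas": [
    [[0,0,0.01],[-0.002,-0.002,-0.001],1],
    [[0,0,0.02],[-0.003,-0.002,-0.002],1],
    [[0,0,0.03],[-0.003,-0.002,-0.004],1],
    [[0,0,0.03],[-0.003,-0.002,-0.004],1]
  ]
}}

```text
time_s: 10.5
eef_pos: [0.6356, 0.2116, 0.1276]
tool_rot: [0.0, 0.833, 0.554, 0.0]
ft_force: [-0.3, -2.4, -1.3]
gripper_width: 0.132
grip_force: 15.0
```

```bash
python3 - <<'E'
from h import *
meas(4)
E
```

```text
F [-0.26 -2.44 -1.86] M [-0.426  0.196  0.08 ] sd [0.018 0.041 0.03 ] P [0.6356 0.2116 0.1276] grip 15.0
t 10.7 pos [0.6356 0.2116 0.1276] yaw -22.7 w 0.136 F [-0.1 -2.2 -2.1] M [-0.43   0.163  0.028] q6 0.6
```

Emit:
{"fn": "play_rows", "kwargs": {
  "deltas": [
    [[0,0,0.01],[-0.001,0,-0.001],1],
    [[0,0,0.02],[-0.002,0,-0.002],1],
    [[0,0,0.03],[-0.002,0,-0.003],1],
    [[0,0,0.03],[-0.002,0,-0.003],1]
  ]
}}

```text
time_s: 11.03
eef_pos: [0.6356, 0.2116, 0.128]
tool_rot: [0.0, 0.858, 0.514, 0.0]
ft_force: [0.6, -2.5, -1.6]
gripper_width: 0.14
grip_force: 15.0
```

```bash
python3 - <<'E'
from h import *
meas(4)
E
```

```text
F [ 0.75 -1.62 -2.46] M [-0.337  0.098  0.071] sd [0.026 0.032 0.032] P [0.6356 0.2116 0.128 ] grip 15.0
t 11.23 pos [0.6356 0.2116 0.128 ] yaw -28.1 w 0.135 F [ 0.5 -1.9 -2.4] M [-0.358  0.046  0.058] q6 0.69
```

Emit:
{"fn": "play_rows", "kwargs": {
  "deltas": [
    [[0,0,0.01],[-0.001,0,-0.001],1],
    [[0,0,0.02],[-0.001,0,-0.002],1],
    [[0,0,0.03],[-0.001,0,-0.003],1],
    [[0,0,0.03],[-0.001,0,-0.003],1]
  ]
}}

```text
time_s: 11.57
eef_pos: [0.6356, 0.2115, 0.1284]
tool_rot: [0.0, 0.881, 0.473, 0.0]
ft_force: [0.1, -1.4, -2.1]
gripper_width: 0.13
grip_force: 15.0
```

```bash
python3 - <<'E'
from h import *
meas(4)
E
```

```text
F [ 1.32 -1.29 -2.46] M [-0.278 -0.004  0.059] sd [0.022 0.031 0.029] P [0.6356 0.2115 0.1284] grip 15.0
t 11.77 pos [0.6356 0.2115 0.1284] yaw -33.5 w 0.139 F [ 1.5 -1.4 -2.1] M [-0.271 -0.044  0.044] q6 0.79
```

Emit:
{"fn": "play_rows", "kwargs": {
  "deltas": [
    [[0,0,0.01],[-0.001,0,-0.001],1],
    [[0,0,0.02],[-0.001,0.001,-0.002],1],
    [[0,0,0.03],[-0.001,0.001,-0.003],1],
    [[0,0,0.03],[-0.001,0.001,-0.003],1]
  ]
}}

```text
time_s: 12.1
eef_pos: [0.6356, 0.2115, 0.1288]
tool_rot: [-0.0, 0.903, 0.431, 0.0]
ft_force: [1.2, -0.8, -3.1]
gripper_width: 0.141
grip_force: 15.0
```

```bash
python3 - <<'E'
from h import *
meas(4)
E
```

```text
F [ 1.53 -0.66 -1.94] M [-0.154  0.006  0.079] sd [0.054 0.022 0.024] P [0.6356 0.2115 0.1288] grip 15.0
t 12.3 pos [0.6356 0.2114 0.1288] yaw -38.9 w 0.14 F [ 1.2 -1.1 -1.4] M [-0.09   0.013  0.105] q6 0.88
```

Emit:
{"fn": "play_rows", "kwargs": {
  "deltas": [
    [[0,0,0.01],[-0.001,0,-0.001],1],
    [[0,0,0.02],[-0.001,0.001,-0.002],1],
    [[0,0,0.03],[-0.001,0.001,-0.003],1],
    [[0,0,0.03],[-0.001,0.001,-0.003],1]
  ]
}}

```text
time_s: 12.63
eef_pos: [0.6356, 0.2114, 0.1291]
tool_rot: [-0.0, 0.922, 0.388, 0.0]
ft_force: [1.0, -0.5, -1.8]
gripper_width: 0.14
grip_force: 15.0
```

```bash
python3 - <<'E'
from h import *
meas(4)
E
```

```text
F [ 1.23  0.66 -1.85] M [ 0.009 -0.009  0.065] sd [0.049 0.025 0.018] P [0.6356 0.2114 0.1291] grip 15.0
t 12.83 pos [0.6356 0.2114 0.1291] yaw -44.29 w 0.135 F [ 1.6  1.3 -1.8] M [0.04  0.005 0.086] q6 0.98
```

Emit:
{"fn": "play_rows", "kwargs": {
  "deltas": [
    [[0,0,0.01],[0,0.001,-0.001],1],
    [[0,0,0.02],[0,0.001,-0.002],1],
    [[0,0,0.03],[0,0.001,-0.003],1],
    [[0,0,0.03],[0,0.001,-0.003],1]
  ]
}}

```text
time_s: 13.17
eef_pos: [0.6356, 0.2114, 0.1295]
tool_rot: [-0.0, 0.939, 0.344, 0.0]
ft_force: [0.7, 0.5, -0.5]
gripper_width: 0.136
grip_force: 15.0
```

```bash
python3 - <<'E'
from h import *
meas(4)
E
```

```text
F [ 0.46  1.37 -0.33] M [0.148 0.036 0.105] sd [0.039 0.024 0.012] P [0.6356 0.2113 0.1295] grip 15.0
t 13.37 pos [0.6356 0.2113 0.1295] yaw -49.7 w 0.138 F [-0.1  1.2  0.3] M [0.181 0.016 0.087] q6 1.07
```

Emit:
{"fn": "play_rows", "kwargs": {
  "deltas": [
    [[0,0,0.007],[0,0,-0.001],1],
    [[0,0,0.014],[0,0,-0.001],1],
    [[0,0,0.02],[0,0,-0.002],1],
    [[0,0,0.02],[0,0,-0.002],1]
  ]
}}

```text
time_s: 13.7
eef_pos: [0.6356, 0.2113, 0.1297]
tool_rot: [-0.0, 0.95, 0.314, 0.0]
ft_force: [0.6, 1.6, 0.4]
gripper_width: 0.138
grip_force: 15.0
```

```bash
python3 - <<'E'
from h import *
meas(5)
E
```

```text
F [0.12 2.33 0.58] M [0.355 0.128 0.081] sd [0.02  0.027 0.026] P [0.6357 0.2113 0.1297] grip 15.0
t 13.95 pos [0.6356 0.2112 0.1296] yaw -53.35 w 0.137 F [-0.3  2.9  1.7] M [0.384 0.152 0.056] q6 1.13
```

Emit:
{"fn": "play_rows", "kwargs": {
  "deltas": [
    [[0,0,0.01],[0.001,-0.001,-0.001],1],
    [[0,0,0.02],[0.002,-0.002,-0.002],1],
    [[0,0,0.028],[0.002,-0.002,-0.004],1],
    [[0,0,0.028],[0.002,-0.002,-0.004],1]
  ]
}}

```text
time_s: 14.28
eef_pos: [0.6357, 0.2113, 0.1298]
tool_rot: [0.0, 0.962, 0.272, 0.0]
ft_force: [0.5, 2.6, -0.8]
gripper_width: 0.134
grip_force: 15.0
```

```bash
python3 - <<'E'
from h import *
meas(5)
E
```

```text
F [ 1.38  1.66 -0.37] M [ 0.271 -0.101  0.188] sd [0.039 0.028 0.038] P [0.6357 0.2113 0.1298] grip 15.0
t 14.53 pos [0.6357 0.2113 0.1298] yaw -58.37 w 0.135 F [ 1.7  1.7 -0.8] M [ 0.255 -0.147  0.118] q6 1.22
```

The torque jumped to 0.19 N m, which is the stop. I'll add a touch and hold to be firmly inside the window.

Emit:
{"fn": "play_rows", "kwargs": {
  "deltas": [
    [[0,0,0.004],[0,0,0],1],
    [[0,0,0.008],[0,0,0],1],
    [[0,0,0.008],[0,0,0],1]
  ]
}}

```text
time_s: 14.78
eef_pos: [0.6357, 0.2113, 0.1298]
tool_rot: [0.0, 0.966, 0.26, 0.0]
ft_force: [1.9, 1.3, -0.3]
gripper_width: 0.137
grip_force: 15.0
```

```bash
python3 - <<'E'
from h import *
meas(6)
E
```

```text
F [ 2.18  2.07 -1.3 ] M [ 0.288 -0.24   0.231] sd [0.016 0.041 0.045] P [0.6357 0.2114 0.1299] grip 15.0
t 15.08 pos [0.6357 0.2113 0.1299] yaw -59.83 w 0.133 F [ 2.7  2.2 -1.3] M [ 0.282 -0.26   0.216] q6 1.25
```

Held firmly at 0.23 N m. Now I'll unwind, let go and lift.

Emit:
{"fn": "play_rows", "kwargs": {
  "deltas": [
    [[0,0,-0.015],[0,0,0],1],
    [[0,0,-0.03],[0,0,0],1],
    [[0,0,-0.03],[0,0,0],1],
    [[0,0,-0.03],[0,0,0],-1],
    [[0,0,-0.03],[0,0,0],-1],
    [[0,0,-0.03],[0,0,0],-1],
    [[0,0,-0.03],[0,0,0],-1],
    [[0,0,-0.03],[0,0,0],-1],
    [[0,0,-0.03],[0,0,0],-1]
  ]
}}

```text
time_s: 15.83
eef_pos: [0.6355, 0.2112, 0.1298]
tool_rot: [0.0, 0.952, 0.305, -0.0]
ft_force: [0.2, -0.1, -0.5]
gripper_width: 0.508
grip_force: 0.0
```

Emit:
{"fn": "play_rows", "kwargs": {
  "deltas": [
    [[0,0,0],[0,0,-0.2],-1],
    [[0,0,0],[0,0,-0.5],-1],
    [[0,0,0],[0,0,-0.8],-1],
    [[0,0,0],[0,0,-0.8],-1]
  ]
}}

```text
time_s: 16.17
eef_pos: [0.6391, 0.2122, 0.218]
tool_rot: [0.001, 0.952, 0.305, 0.006]
ft_force: [1.1, -0.2, 1.9]
gripper_width: 0.813
grip_force: 0.0
```

```bash
python3 - <<'E'
from h import *
for c in ('top','side'): pts(c,['handle_grip','strip','cable_end','plain_end','mat'],c+'1.png')
im=snapshot('top')
R=np.array(im['R']);t=np.array(im['t']);K=np.array(im['intrinsics'])
r=masks_of('top','strip')
v,u=np.nonzero(r[0]['region']);d=np.stack([u,v,np.ones_like(u)],1)@np.linalg.inv(K).T@R; c=-R.T@t
P=c+d*((.046-c[2])/d[:,2])[:,None]; print(cv2.minAreaRect((P[:,:2]*1000).astype(np.float32)))
need()
E
```

```text
top handle_grip [0.6359 0.2113 0.1406] 0.53
top strip [0.5503 0.2162 0.0121] 0.84
top cable_end [0.4459 0.2382 0.0116] 0.91
top plain_end none
top mat [ 0.4842  0.4481 -0.0031] 0.68
side handle_grip [0.6389 0.2141 0.1443] 0.72
side strip [0.5468 0.2158 0.0107] 0.91
side cable_end [0.4459 0.238  0.0082] 0.82
side plain_end [0.6533 0.203  0.0133] 0.74
side mat [0.4885 0.4519 0.0005] 0.61
((535.4426879882812, 220.06689453125), (50.58016586303711, 167.17825317382812), 79.95179748535156)
t 16.87 pos [0.6355 0.2114 0.2096] yaw -54.44 w 0.997 F [ 0.3  0.3 -0.3] M [-0.099  0.093  0.   ] q6 1.15
```

View pics/side1.png

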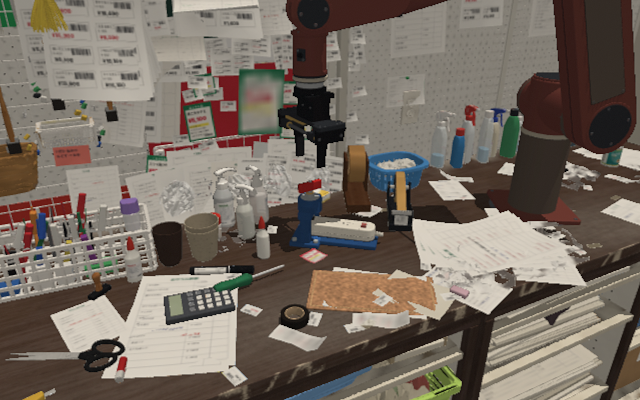

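The side view shows the handle raised at (310,185), the strip still lying on the press base at (340,230), the glue bottle standing at (263,238) and the mat clear at (370,290). I'm swinging over the strip at yaw 80°.

Emit:
{"fn": "play_rows", "kwargs": {
  "deltas": [
    [[0,0,-0.035],[-0.2,-0.16,0],-1],
    [[0,0,-0.07],[-0.4,-0.33,0],-1],
    [[0,0,-0.11],[-0.6,-0.49,0],-1],
    [[0,0,-0.15],[-0.75,-0.615,0],-1],
    [[0,0,-0.19],[-0.75,-0.615,0],-1],
    [[0,0,-0.23],[-0.75,-0.615,0],-1],
    [[0,0,-0.27],[-0.75,-0.615,0],-1],
    [[0,0,-0.31],[-0.75,-0.615,0],-1],
    [[0,0,-0.345],[-0.75,-0.615,0],-1],
    [[0,0,-0.375],[-0.75,-0.615,0],-1]
  ]
}}

```text
time_s: 17.7
eef_pos: [0.5388, 0.2178, 0.2101]
tool_rot: [0.0, 0.62, 0.785, 0.0]
ft_force: [0.1, -0.4, 0.1]
gripper_width: 1.003
grip_force: 0.0
```

Emit:
{"fn": "play_rows", "kwargs": {
  "deltas": [
    [[0,0,-0.035],[0,0,0],-1],
    [[0,0,-0.075],[0,0,0],-1],
    [[0,0,-0.11],[0,0,0],-1],
    [[0,0,-0.15],[0,0,0],-1],
    [[0,0,-0.19],[0,0,0],-1],
    [[0,0,-0.23],[0,0,0],-1],
    [[0,0,-0.27],[0,0,0],-1],
    [[0,0,-0.31],[0,0,0],-1],
    [[0,0,-0.345],[0,0,0],-1],
    [[0,0,-0.372],[0,0,0],-1]
  ]
}}

```text
time_s: 18.53
eef_pos: [0.5389, 0.2178, 0.21]
tool_rot: [0.0, 0.084, 0.996, 0.0]
ft_force: [0.4, 0.2, 0.6]
gripper_width: 0.999
grip_force: 0.0
```

```bash
python3 - <<'E'
from h import *
pts('wrist',['strip','cable_end','plain_end','handle_grip'],'w2.png')
im=snapshot('wrist');s=get_state()
K=np.array(im['intrinsics']);M=np.array(im['mount']);R=rot(s['tool_rot']).as_matrix()
m=masks_of('wrist','strip')[0]['region'];v,u=np.nonzero(m)
d=np.stack([u,v,np.ones_like(u)],1)@np.linalg.inv(K).T@(R@M[:3,:3]).T;c=R@M[:3,3]+s['eef_pos']
P=c+d*((.046-c[2])/d[:,2])[:,None]
print(cv2.minAreaRect((P[:,:2]*1000).astype(np.float32)))
need((.5386,.2177,.022),80)
E
```

```text
wrist strip [0.5496 0.2195 0.0098] 0.91
wrist cable_end [0.4501 0.2345 0.0113] 0.97
wrist plain_end none
wrist handle_grip [0.6309 0.2133 0.1448] 0.87
((541.4437255859375, 221.34478759765625), (47.28013610839844, 183.82472229003906), 80.47161102294922)
t 18.88 pos [0.5388 0.2178 0.2099] yaw 79.93 w 1.005 F [-0.3  1.1 -0.7] M [ 0.057 -0.014  0.026] q6 -1.15
 shift [ 2.000e-03 -1.000e-03  1.879e+00]
 turn [ 0.      0.     -0.0004]
```

View pics/w2.png

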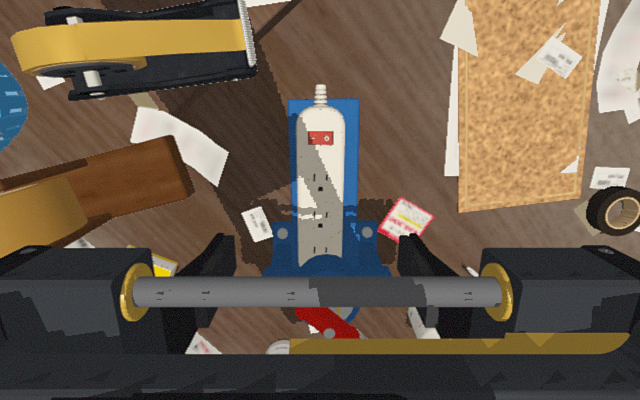

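The wrist view shows the strip running straight down the picture at (320,100–265), with the fingers straddling it and the handle well behind. Descending.

Emit:
{"fn": "play_rows", "kwargs": {
  "deltas": [
    [[0,0,0],[0,0.015,0.2],-1],
    [[0,0,0],[0,0.015,0.5],-1],
    [[0,0,0],[0,0.015,0.8],-1],
    [[0,0,0],[0,0.015,0.95],-1],
    [[0,0,0],[0,0.015,0.95],-1]
  ]
}}

```text
time_s: 19.3
eef_pos: [0.5358, 0.2184, 0.1101]
tool_rot: [-0.004, 0.087, 0.996, -0.001]
ft_force: [-0.8, -0.9, 0.3]
gripper_width: 0.998
grip_force: 0.0
```

Emit:
{"fn": "play_rows", "kwargs": {
  "deltas": [
    [[0,0,0],[0,0,0.2],-1],
    [[0,0,0],[0,0,0.45],-1],
    [[0,0,0],[0,0,0.7],-1],
    [[0,0,0],[0,0,0.85],-1],
    [[0,0,0],[0,0,0.92],-1],
    [[0,0,0],[0,0,0.92],-1]
  ]
}}

```text
time_s: 19.8
eef_pos: [0.5385, 0.2191, 0.0221]
tool_rot: [-0.001, 0.087, 0.996, -0.0]
ft_force: [-0.4, -0.4, 1.1]
gripper_width: 1.0
grip_force: 0.0
```

Emit:
{"fn": "play_rows", "kwargs": {
  "deltas": [
    [[0,0,0],[0,0,0],0],
    [[0,0,0],[0,0,0],0.3],
    [[0,0,0],[0,0,0],0.5],
    [[0,0,0],[0,0,0],0.7],
    [[0,0,0],[0,0,0],1],
    [[0,0,0],[0,0,0],1],
    [[0,0,0],[0,0,0],1],
    [[0,0,0],[0,0,0],1],
    [[0,0,0],[0,0,0],1]
  ],
  "newtons": 35
}}

```text
time_s: 20.55
eef_pos: [0.5395, 0.2198, 0.0233]
tool_rot: [0.0, 0.087, 0.996, 0.0]
ft_force: [0.1, 2.8, 2.8]
gripper_width: 0.56
grip_force: 35.0
```

```bash
python3 - <<'E'
from h import *
meas(2)
E
```

```text
F [-0.87  3.29  3.44] M [0.635 0.017 0.081] sd [0.024 0.003 0.013] P [0.5395 0.2197 0.0233] grip 35.0
t 20.65 pos [0.5395 0.2198 0.0233] yaw 80.03 w 0.564 F [-1.   3.2  3.7] M [0.658 0.02  0.094] q6 -1.15
```

The opening is 49 mm where 53 mm was expected, so the pads are on the narrower upper edge. I'll regrip 6.5 mm lower.

Emit:
{"fn": "play_rows", "kwargs": {
  "deltas": [
    [[0,0,0],[0,0,0],0],
    [[0,0,0],[0,0,0],-0.4],
    [[0,0,0],[0,0,0],-0.4],
    [[0,0,0],[0,0.006,0.03],-0.4],
    [[0,0,0],[0,0.006,0.065],-0.4],
    [[0,0,0],[0,0.006,0.065],-0.4],
    [[0,0,0],[0,0.006,0.065],0.5],
    [[0,0,0],[0,0.006,0.065],1],
    [[0,0,0],[0,0.006,0.065],1],
    [[0,0,0],[0,0.006,0.065],1]
  ],
  "newtons": 40
}}

```text
time_s: 21.48
eef_pos: [0.5391, 0.2198, 0.0162]
tool_rot: [-0.0, 0.087, 0.996, -0.0]
ft_force: [0.1, -0.3, -2.1]
gripper_width: 0.567
grip_force: 40.0
```

Emit:
{"fn": "play_rows", "kwargs": {
  "deltas": [
    [[0,0,0],[0,0,0],1],
    [[0,0,0],[0,0,0],1],
    [[0,0,0],[0,0,0],1]
  ]
}}

```text
time_s: 21.73
eef_pos: [0.5391, 0.2198, 0.0162]
tool_rot: [-0.0, 0.087, 0.996, -0.0]
ft_force: [0.1, -0.4, -3.5]
gripper_width: 0.564
grip_force: 40.0
```

```bash
python3 - <<'E'
from h import *
meas(2)
E
```

```text
F [-0.08  0.05 -3.1 ] M [-0.07  -0.082  0.033] sd [0.021 0.    0.032] P [0.539  0.2198 0.0162] grip 40.0
t 21.83 pos [0.539  0.2198 0.0162] yaw 80.03 w 0.571 F [-0.6  0.2 -2.8] M [-0.091 -0.081  0.065] q6 -1.14
```

Emit:
{"fn": "play_rows", "kwargs": {
  "deltas": [
    [[0,0,0],[0,0,-0.015],1],
    [[0,0,0],[0,0,-0.03],1],
    [[0,0,0],[0,0,-0.03],1]
  ]
}}

```text
time_s: 22.08
eef_pos: [0.539, 0.2199, 0.0194]
tool_rot: [-0.0, 0.087, 0.996, 0.0]
ft_force: [0.6, 0.2, -3.1]
gripper_width: 0.57
grip_force: 40.0
```

Emit:
{"fn": "play_rows", "kwargs": {
  "deltas": [
    [[0,0,0],[0.05,0,0],1],
    [[0,0,0],[0.15,0,0],1],
    [[0,0,0],[0.3,0,0],1],
    [[0,0,0],[0.45,0,0],1],
    [[0,0,0],[0.6,0,0],1],
    [[0,0,0],[0.75,0,0],1],
    [[0,0,0],[0.9,0,0],1],
    [[0,0,0],[0.9,0,0],1]
  ]
}}

```text
time_s: 22.75
eef_pos: [0.4461, 0.2356, 0.0183]
tool_rot: [-0.002, 0.086, 0.996, -0.001]
ft_force: [-0.1, 0.7, -4.2]
gripper_width: 0.566
grip_force: 40.0
```

```bash
python3 - <<'E'
from h import *
meas(1)
pts('side',['strip','cable_end','plain_end','handle_grip'],'side2.png')
E
```

```text
F [ 0.31 -0.15 -3.54] M [0.013 0.038 0.021] sd [0. 0. 0.] P [0.4481 0.2356 0.0188] grip 40.0
t 22.8 pos [0.4481 0.2356 0.0188] yaw 80.1 w 0.57 F [ 0.3 -0.1 -3.5] M [0.013 0.038 0.021] q6 -1.07
side strip [0.4582 0.2326 0.0098] 0.73
side cable_end [0.3582 0.2493 0.0128] 0.93
side plain_end [0.5627 0.217  0.0144] 0.78
side handle_grip [0.6371 0.2093 0.1454] 0.56
```

View pics/side2.png

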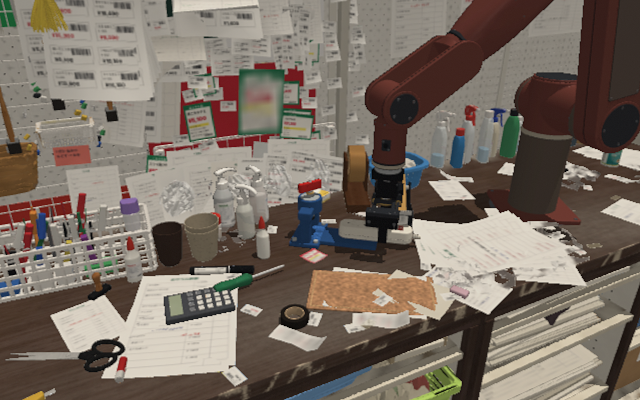

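The side view shows the strip at (385,233), out of the press mouth and level in the fingers, with the handle still up at (310,185). I'll lift it and carry it to the mat.

Emit:
{"fn": "play_rows", "kwargs": {
  "deltas": [
    [[0,0,0],[0,0,-0.1],1],
    [[0,0,0],[0,0,-0.25],1],
    [[0,0,0],[0,0,-0.4],1],
    [[0,0,0],[0,0,-0.5],1],
    [[0,0,0],[0,0,-0.5],1]
  ]
}}

```text
time_s: 23.47
eef_pos: [0.453, 0.2361, 0.0725]
tool_rot: [0.002, 0.087, 0.996, 0.001]
ft_force: [1.4, 0.6, -3.2]
gripper_width: 0.571
grip_force: 40.0
```

Emit:
{"fn": "play_rows", "kwargs": {
  "deltas": [
    [[0,0,0],[0.01,0.1,0],1],
    [[0,0,0],[0.02,0.25,0],1],
    [[0,0,0],[0.04,0.4,0],1],
    [[0,0,0],[0.05,0.6,0],1],
    [[0,0,0],[0.05,0.75,0],1],
    [[0,0,0],[0.05,0.75,0],1]
  ]
}}

```text
time_s: 23.97
eef_pos: [0.4584, 0.313, 0.0685]
tool_rot: [-0.0, 0.086, 0.996, 0.001]
ft_force: [-0.1, -0.7, -3.6]
gripper_width: 0.57
grip_force: 40.0
```

Emit:
{"fn": "play_rows", "kwargs": {
  "deltas": [
    [[0,0,0],[0.01,0.1,0],1],
    [[0,0,0],[0.02,0.25,0],1],
    [[0,0,0],[0.04,0.4,0],1],
    [[0,0,0],[0.05,0.6,0],1],
    [[0,0,0],[0.05,0.75,0],1],
    [[0,0,0],[0.05,0.75,0],1]
  ]
}}

```text
time_s: 24.47
eef_pos: [0.4666, 0.3875, 0.0689]
tool_rot: [0.0, 0.086, 0.996, 0.001]
ft_force: [0.5, -0.2, -4.0]
gripper_width: 0.57
grip_force: 40.0
```

Emit:
{"fn": "play_rows", "kwargs": {
  "deltas": [
    [[0,0,-0.01],[0,0.1,0],1],
    [[0,0,-0.02],[0,0.25,0],1],
    [[0,0,-0.03],[0,0.4,0],1],
    [[0,0,-0.043],[0,0.55,0],1],
    [[0,0,-0.043],[0,0.65,0],1],
    [[0,0,-0.043],[0,0.65,0],1]
  ]
}}

```text
time_s: 24.97
eef_pos: [0.478, 0.4504, 0.0691]
tool_rot: [0.0, 0.019, 1.0, 0.0]
ft_force: [0.3, 0.4, -3.9]
gripper_width: 0.566
grip_force: 40.0
```

```bash
python3 - <<'E'
from h import *
meas(1)
pts('top',['strip','cable_end','plain_end','mat'],'top2.png')
pts('side',['strip','cable_end','plain_end','mat'])
pts('wrist',['strip','cable_end','mat'])
need((.475,.4495,.035),87.8)
E
```

```text
F [-0.76 -1.37 -3.05] M [-0.011  0.121 -0.029] sd [0. 0. 0.] P [0.4777 0.4493 0.0689] grip 40.0
t 25.02 pos [0.4777 0.4493 0.0689] yaw 87.77 w 0.568 F [-0.8 -1.4 -3. ] M [-0.011  0.121 -0.029] q6 -0.9
top strip [0.4883 0.4426 0.0645] 0.9
top cable_end none
top plain_end [0.5898 0.445  0.0632] 0.95
top mat [ 0.4853  0.4504 -0.0048] 0.82
side strip [0.4884 0.4456 0.0653] 0.96
side cable_end [0.3847 0.4501 0.0616] 0.73
side plain_end [0.593  0.4462 0.065 ] 0.61
side mat [ 0.4865  0.4543 -0.0007] 0.87
wrist strip [0.4879 0.4488 0.0662] 0.95
wrist cable_end [0.3861 0.4481 0.0676] 0.64
wrist mat none
t 25.72 pos [0.4779 0.4489 0.0694] yaw 87.76 w 0.572 F [-0.3 -0.  -3.8] M [-0.001  0.069 -0.023] q6 -0.9
 shift [0.03  0.005 0.344]
 turn [ 0.      0.     -0.0002]
```

View pics/top2.png

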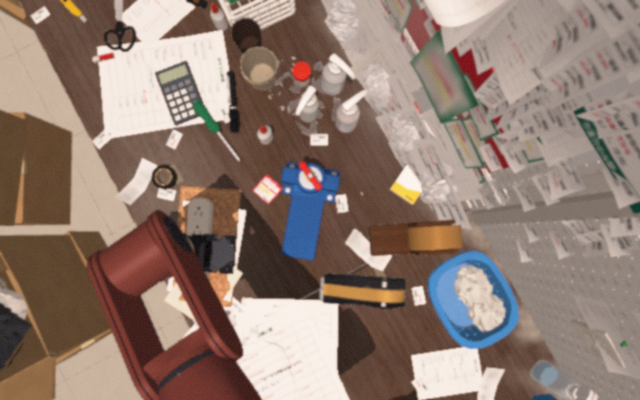

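The top view shows the strip over the mat at (200,215), the handle turned at (310,178), the carton still at (406,184) and the glue bottle at (265,132). Lowering it gently.

Emit:
{"fn": "play_rows", "kwargs": {
  "deltas": [
    [[0,0,0],[0.03,0.035,0.1],1],
    [[0,0,0],[0.03,0.035,0.22],1],
    [[0,0,0],[0.03,0.035,0.34],1],
    [[0,0,0],[0.03,0.035,0.44],1],
    [[0,0,0],[0.03,0.035,0.51],1],
    [[0,0,0],[0.03,0.035,0.55],1],
    [[0,0,0],[0.03,0.035,0.57],1],
    [[0,0,0],[0.03,0.035,0.58],1],
    [[0,0,0],[0.03,0.035,0.585],1]
  ]
}}

```text
time_s: 26.47
eef_pos: [0.4754, 0.4528, 0.0111]
tool_rot: [0.0, 0.02, 1.0, 0.0]
ft_force: [-0.8, 0.1, -3.5]
gripper_width: 0.57
grip_force: 40.0
```

```bash
python3 - <<'E'
from h import *
meas(3)
E
```

```text
F [-0.1  -0.27 -3.74] M [ 0.025  0.084 -0.025] sd [0.003 0.032 0.006] P [0.4755 0.4528 0.0114] grip 40.0
t 26.62 pos [0.4755 0.4528 0.0115] yaw 87.76 w 0.563 F [-0.  -1.1 -3.9] M [ 0.027  0.1   -0.023] q6 -0.89
```

Still hanging free, with about 3 mm to go.

Emit:
{"fn": "play_rows", "kwargs": {
  "deltas": [
    [[0,0,0],[0,0,0.01],1],
    [[0,0,0],[0,0,0.018],1],
    [[0,0,0],[0,0,0.025],1],
    [[0,0,0],[0,0,0.03],1]
  ]
}}

```text
time_s: 26.95
eef_pos: [0.4752, 0.4526, 0.0082]
tool_rot: [0.0, 0.019, 1.0, 0.0]
ft_force: [-1.6, -1.3, 1.7]
gripper_width: 0.567
grip_force: 40.0
```

```bash
python3 - <<'E'
from h import *
meas(3)
E
```

```text
F [-0.5  -0.63 -0.93] M [-0.134  0.201 -0.013] sd [0.049 0.035 0.015] P [0.4752 0.4526 0.0082] grip 40.0
t 27.1 pos [0.4752 0.4527 0.0082] yaw 87.77 w 0.567 F [-0.1 -0.4 -0.9] M [-0.2    0.237 -0.002] q6 -0.89
```

Contact: the mat is taking the weight. Now I'll open, lift away, and check.

Emit:
{"fn": "play_rows", "kwargs": {
  "deltas": [
    [[0,0,0],[0,0,0.002],0.3],
    [[0,0,0],[0,0,0],-0.2],
    [[0,0,0],[0,0,0],-0.6],
    [[0,0,0],[0,0,0],-1],
    [[0,0,0],[0,0,0],-1],
    [[0,0,0],[0,0,0],-1]
  ]
}}

```text
time_s: 27.6
eef_pos: [0.4753, 0.4527, 0.008]
tool_rot: [0.0, 0.02, 1.0, 0.0]
ft_force: [0.2, 0.3, -0.3]
gripper_width: 0.813
grip_force: 0.0
```

Emit:
{"fn": "play_rows", "kwargs": {
  "deltas": [
    [[0,0,0],[0,0,-0.1],-1],
    [[0,0,0],[0,0,-0.3],-1],
    [[0,0,0],[0,0,-0.6],-1],
    [[0,0,0],[0,0,-0.95],-1],
    [[0,0,0],[0,0,-0.95],-1]
  ]
}}

```text
time_s: 28.02
eef_pos: [0.4792, 0.4557, 0.1122]
tool_rot: [0.005, 0.019, 1.0, 0.004]
ft_force: [1.6, 0.7, 1.6]
gripper_width: 0.996
grip_force: 0.0
```

Emit:
{"fn": "play_rows", "kwargs": {
  "deltas": [
    [[0,0,0],[0.2,0,-0.2],-1],
    [[0,0,0],[0.4,0,-0.5],-1],
    [[0,0,0],[0.6,0,-0.8],-1],
    [[0,0,0],[0.6,0,-0.8],-1],
    [[0,0,0],[0.6,0,-0.8],-1]
  ]
}}

```text
time_s: 28.43
eef_pos: [0.4158, 0.4565, 0.1866]
tool_rot: [0.002, 0.019, 1.0, 0.002]
ft_force: [-0.2, -0.1, 0.5]
gripper_width: 1.003
grip_force: 0.0
```

```bash
python3 - <<'E'
from h import *
for c in ('side','top','wrist'): pts(c,['strip','cable_end','plain_end','mat','handle_grip','glue','card_box'],c+'3.png')
need()
E
```

```text
side strip [ 4.854e-01  4.496e-01 -4.000e-04] 0.88
side cable_end [0.3836 0.4511 0.0011] 0.56
side plain_end [0.5903 0.4488 0.0037] 0.88
side mat [0.4879 0.4482 0.0012] 0.69
side handle_grip [0.6365 0.2117 0.144 ] 0.81
side glue [ 0.735   0.3117 -0.0009] 0.87
side card_box [ 0.6479 -0.0215 -0.0025] 0.47
top strip [0.4869 0.4475 0.0051] 0.64
top cable_end [ 0.6336  0.209  -0.0015] 0.6
top plain_end [0.5861 0.448  0.0052] 0.79
top mat [ 0.4861  0.4467 -0.0036] 0.84
top handle_grip [0.6398 0.2107 0.1401] 0.69
top glue [ 0.7359  0.3161 -0.0017] 0.46
top card_box [ 0.6467 -0.0224 -0.0014] 0.88
wrist strip [0.4848 0.4536 0.0052] 0.94
wrist cable_end [0.3827 0.4507 0.0017] 0.68
wrist plain_end none
wrist mat none
wrist handle_grip none
wrist glue none
wrist card_box none
t 29.63 pos [0.4151 0.4549 0.1829] yaw 87.76 w 1.003 F [ 0.6 -0.2  0.3] M [ 0.065 -0.007 -0.03 ] q6 -0.83
```

View pics/side3.png

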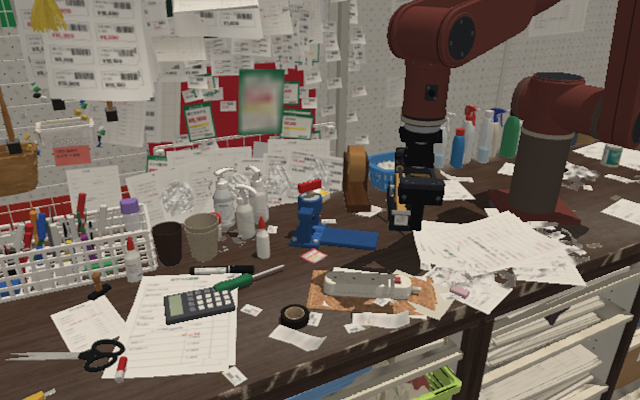

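View pics/wrist3.png

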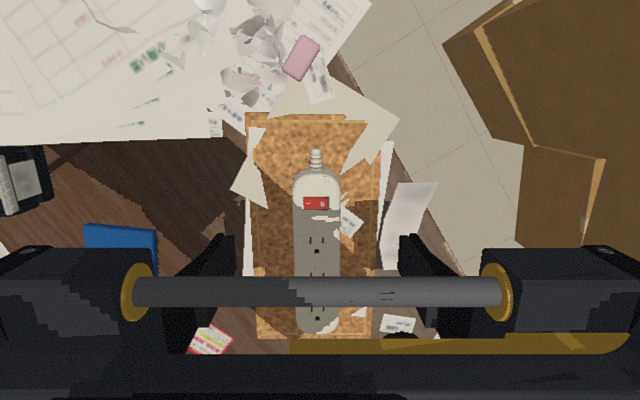

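The side view shows the strip flat and switch-up in the middle of the mat at (372,283), with the press empty and its handle up at (310,186). The wrist view shows it lengthwise and centred on the cork at (317,170–330). The glue bottle and carton haven't moved, so I'm handing in.

```bash
python3 -c "
from rig import *
print(sign_off())"
```

```text
the job is handed in; nothing more can be done
None
```

The job is handed in: I turned the press clockwise until it was firm against its stop (about 0.23 N m) and left it open, laid the strip flat, switch up and centred on the cork mat, and left the glue bottle and carton in place; the hand-in gave no verdict.

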